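Draw the sole tray out of the press with the latching pull rod

TASK

Draw the steel pull rod fully out of its grey holder, lay it flat on the bench and let go. Then take it again so that the hand stays clear of the yellow guard, and push the hook onto the pin of the press tray, fully home, until the orange sprung latch snaps shut behind the pin. Pull the tray of soles out to its stop and leave the rod lying there hooked on and latched, without disturbing the can, the wooden hand buffer or the cup.

Things in the scene. Friction and masses are not known exactly. Their poses are not given: they have to be found in the camera images.
- rod: loose steel pull rod with red handle, 0.3 kg, lies level on the bench. Origin: on its underside (bench level), below where the pin's axis sits when the hook is fully home. +x points out of the hook's mouth, -x to the handle, z up. Length x +48 (prong tips) to -170 mm (tail). At the start handle and bar are in the holder; only hook and neck stick out
- hook_tips (a point): point midway between the hook's prong tips, rod x=+48, z=18 mm. The fork plate is 54 mm wide, z 13 to 23, x -22 to +48 mm. Throat: back wall at x=-8; inner faces at y=-11 and at y=+11 (y=+17 beyond x=6); tips flared outward as a lead-in
- rod_neck (a point): middle of the rod's steel neck, at rod x=-47, y=0, z=18 mm: the place to grip while the rod is in the holder, fingers closing along rod y. Neck: x -70 to -20, 24 mm wide, z 0 to 24 mm. A thin bar (14 mm wide, z 7 to 21) joins it to the handle
- rod_handle (a point): middle of the red handle, at rod x=-137.5, y=0, z=22 mm: the place to grip for hooking and pulling, fingers closing along rod y. Handle: x -170 to -105, 24 mm wide, z 0 to 34 mm
- latch (a joint): orange sprung latch across the hook's mouth. 0 = shut (as at the start), grows to 1.45 rad swinging inward, to the throat's back; it cannot swing outward. About 3 N on it opens it, 6 N wide open; it springs shut. The pin must come within 4 mm of the throat's back for it to shut behind; the pin then has 21 mm of play before it bears on the shut latch, by which the rod pulls the tray
- latch_hinge (a point): the latch's hinge axis, at rod x=+32, y=+16, z=18 mm. Shut, the latch lies along rod y from the hinge to y=-7 mm and is 5 mm thick (rod x 29.5 to 34.5), z 13.5 to 22.5 mm
- pin (a point): axis of the tray's upright pin (16 mm diameter), 18 mm above the bench = mid-height of the fork of a rod lying on the bench. It stands on the tray's tongue (top 10 mm above the bench, ends 14 mm before the pin axis), which the fork clears by 3 mm. Its red disc head (32 mm diameter, 30 to 35 mm above the bench) stops a hook being dropped over it. Moves with the tray
- tray (a joint): slide of the press tray (aluminium plate with two black soles): 0 = fully in against its rear stop, as at the start; grows as it is drawn out along the press's -x, up to its stop at 0.14 m. Drag about 4 N; it stays where it is left
- press: fixed green sole press, 294 mm wide, 217 mm high. Origin: on the bench below the pin's place when the tray is in. Front faces its own -x; z up. The rod must point along the press's +x to go on the pin; the tray is pulled out along -x. The green body begins at x=+45 mm; before it stands the yellow guard
- guard_bar (a point): middle of the yellow guard's front bar, at press x=-73, 67 mm up: 12 mm deep, 10 mm high, underside 62 mm above the bench. 6 mm rods run back from it over the pin. Below it is open between side plates 256 mm apart. Fingers cannot follow the hook in: with the hook home, the red handle's middle is 64 mm in front of this bar
- holder: fixed grey sleeve for the rod, 111 mm long, 48 mm wide, 50 mm high; inside 36 mm wide, 44 mm high, no floor. Origin: on the bench at the centre of its open mouth; +x points out of the mouth, the way the rod is drawn out (about 100 mm until the tail is clear)
- holder_in (a point): point inside the sleeve, 60 mm in from the mouth, 22 mm above the bench
- can: bystander: can, 66 mm diameter, 85 mm high, origin under its centre
- buffer: bystander: wooden hand buffer with round knob, 54 mm diameter, 84 mm high, origin under its centre
- cup: bystander: white plastic cup, 76 mm diameter, 70 mm high, origin under its centre
Things that resemble listed ones, but are neither listed nor needed, are in the scene too. Leave any pink look-alike of the holder alone.

How it is judged (in metres and radians):
On the way, in this order (a step that is already met when the one before it is completed fails the run):
1. the rod is fully out of the holder, lying flat on the bench and let go (horizontal distance between rod_handle and holder_in above 0.092 m and height (world z) of rod below 0.006 m and angle between rod's own z axis and vertical below 0.1 rad and linear speed of rod below 0.03 m/s and contact force between the fingers and rod below 0.2 N), for 0.2 s.
2. the hook is on the pin and its latch has shut behind it, the tray still in (x of pin in the frame of rod between -0.004 and 0.026 m and y of pin in the frame of rod between -0.009 and 0.011 m and z of pin in the frame of rod between 0.006 and 0.03 m and value of joint latch below 0.15 rad and value of joint tray below 0.08 m), for 0.2 s.
3. the tray is drawn out to its stop (within 20 mm) with the hook latched (x of pin in the frame of rod between -0.004 and 0.026 m and y of pin in the frame of rod between -0.009 and 0.011 m and z of pin in the frame of rod between 0.006 and 0.03 m and value of joint latch below 0.15 rad and value of joint tray above 0.12 m), for 0.2 s.
At the end, for the whole second after the job is handed in: the tray stands at least 120 mm out (stop at 140 mm); the pin is in the hook's throat (rod x -4 to 26 mm, y -9 to 11 mm, at the height of the hook) with the latch shut (under 0.15 rad); the rod is let go, lying level (tilt under 0.15 rad, less than 10 mm off the bench) and at rest (all of step 3 and linear speed of rod below 0.02 m/s and angle between rod's own z axis and vertical below 0.15 rad and height (world z) of rod below 0.01 m); the robot touches nothing.
It fails at once if the fingers strike the press (over 15 N) (contact force between the fingers and press above 15 N).
It fails at once if the can is pushed more than 30 mm from its place or tipped (distance of can from where it was at the start of the episode above 0.03 m or angle between can's own z axis and vertical above 0.4 rad).
It fails at once if the wooden hand buffer is pushed more than 30 mm from its place or tipped (distance of buffer from where it was at the start of the episode above 0.03 m or angle between buffer's own z axis and vertical above 0.4 rad).
It fails at once if the cup is pushed more than 30 mm from its place or tipped (distance of cup from where it was at the start of the episode above 0.03 m or angle between cup's own z axis and vertical above 0.4 rad).
It also fails if it takes over 64 s, if anything falls off the work surface, if the arm or the gripper's body presses on something with over 40 N, if the wrist force passes 120 N, or if a joint passes its speed limit or range.

ROBOT

A 7-joint arm with a two-finger parallel gripper is mounted at the origin on the work surface. World frame = base frame: x ahead of the robot, y to its left, z up, the work surface at z = 0. Lengths are in mm, angles in rad, forces in N, time in s.
With the tool pointing down it reaches from about 400 to 875 mm from the base axis. Payload 6.5 kg.
Tool frame: the origin (TCP) lies on the centre line of the jaws, within the pads' length; the fingertips stand 22 mm ahead of it and the grasp point (between the pads) lies 3 mm ahead of it; z points along the fingers, y is the line along which they close (so a half turn about z gives the same grasp; the last joint's range is limited). The gripper opens to 85 mm and grips with 20 to 120 N. Pads are 22 mm wide; open, the fingers measure 114 mm over their backs; the gripper's body (76 mm by 85 mm) begins 54 mm behind the grasp point. The pads swing forward as they close: fully open they stand 13 mm farther back than shut.
Start: joints at [1.191, 0.536, -0.004, 1.538, 0.003, 1.067, -0.071], TCP at [200.635, -618.252, 253.29] pointing down, gripper open.
Joint ranges: [-2.7, 2.7], [-0.37, 2.16], [-1.27, 1.26], [0.24, 2.4], [-1.31, 4.45], [0.19, 1.91], [-2.76, 2.76]. Speed limits (rad/s): [2.39, 2.39, 3.14, 3.14, 3.14, 3.14, 3.14].

INTERFACE

Orientations are given as a 3x3 rotation matrix whose columns are the frame's x, y, z axes.
In Python, from cell import sensors, optics, order, models gives the robot as it stands. The module is installed in compiled form; this text tells all that it offers.
- The arm moves only by the tool move_arm, never from a script. Its argument "steps" is a list of rows, each a list of 6 numbers: the shift along the tool's x, y, z normalised to -1 to 1, where 1 is 20 mm, then the turn, a rotation vector about the tool's x, y, z normalised to -1 to 1, where 1 is 0.12 rad. A call has 1 to 12 rows; each row shifts and turns the commanded pose from where the row before left it, along the tool's axes as they then stand; what a row does not reach is not made up. A row lasts 1/12 s, in which the tool goes at most 41.7 mm and 7.16 degrees, less where a joint would pass 70% of its speed; a pose out of reach is approached as far as the arm can. A call with a number of a shift or a turn outside -1 to 1 is refused whole. A call with a gripper value outside its range is refused whole. "grip" is the closure, from -1 (fully open) to 1 (shut), set as the call begins (left out, the last holds). The fingers move at their own pace and stop on an object; "force" is the grip in N (left out, the last holds). Time passes only in rows, so rows that do not move let the fingers close. It gives the time, the measured TCP pose, the force, the opening and the grip force at its end, in the units of the state.
- sensors.get_state(): the state, without advancing time (a new reading comes with each control period).
- optics.read_camera(name): name is "side" or "top" or "wrist"; returns (picture, depth): 420x560x3 uint8, red, green, blue; 420x560 float32, mm along the optical axis (not along the pixel's ray), 0 where there is no reading.
- optics.camera_model(name): a dict with "intrinsics" (3x3 intrinsics, pixels), "dist_coeffs" ([k1, k2, p1, p2, k3] as OpenCV has them; the pictures are not rectified), "view" (4x4, takes a point from world to camera coordinates). Camera axes: x right, y up, looking along -z (the intrinsics and any distortion apply to the point x, -y, -z); pixel columns grow to the right and rows downward; lengths in mm; the calibration is good to about 2 mm. A picture is of the moment at which its call begins: read the wrist's pose just before it. camera_model takes no time and is no camera call; for the wrist camera it gives the pose at the moment of the call.
- order.sign_off(): hands the job in; it is judged then, once.
Trained networks look in the newest picture that a camera, given by its name, has taken for a name from the list of things; names that differ only in an ending like _2 or _b are one class to them, and where a whole thing is asked for, a point or a joint stands for the part that bears it (a point fixed in the world has none). Each returns a list of dicts, best first, with "p" (0 to 1); they miss things now and then, are a little off and sometimes report something else, mostly with a low value. They report only what shows in the picture. A call takes as long as a camera call. They do not tell look-alikes from the thing itself.
- models.recognise(camera, name): "centre" ([x, y, z] in mm, in world coordinates, good to about 4 mm: the middle of the surface that is visible of it).
- models.trace(camera, name): "region" (420x560 bool, what is visible of it).
- models.pinpoint(camera, name): "centre" ([x, y, z] in mm, in world coordinates, good to about 4 mm: a listed point, or the origin of a listed thing).
The state is a dict: "time": time; "joints": joint angles; "dq": joint speeds; "joint_efforts": joint torques, N m; "position": TCP position; "ee_rot": TCP orientation; "contact_force": force on the tool from outside, world axes, zero at the start; "ft_torque": the same for the moment, N m; "finger_gap": finger opening in mm; "grasp_force": force on a finger pad.
Only numpy, scipy, OpenCV 4.12 (cv2) and the standard library are available. Lean on these libraries where they do the work, as an engineer would, in place of code of your own. Each camera call takes 0.05 s, during which the arm holds its last target. There are 200 camera calls.

## Working session

There is one attempt and no reset: what is moved stays moved. The work goes in short steps, Python scripts to look and compute and a tool call to move; the robot and the scene stay as the last step left them, time stands still between calls to the robot, and variables do not carry over. Pictures are saved under pics/ and viewed, at most 10 in all, crops included, and the job is handed in when it is done.

Besides the shell and the picture viewer there is one more tool, called after "Call:" in YAML: its name, and indented under it one key for each argument. move_arm: Moves the arm, as the interface text tells. Scaled input: -1 to 1 covers 20 mm each way for a shift and 0.12 rad each way for a turn. Its arguments: {"type":"object","properties":{"steps":{"type":"array"},"grip":{"type":"number"},"force":{"type":"number"}},"required":["steps"]}

```bash
mkdir -p pics
cat > h.py <<'E'
import numpy as np, cv2
from cell import sensors, optics, order, models
def snap(cam,f=None):
    m=optics.camera_model(cam); im,d=optics.read_camera(cam)
    if f: cv2.imwrite('pics/'+f,im[...,::-1])
    return im,d,m
def world(m,d,uv):
    uv=np.atleast_2d(np.array(uv,float)); K=np.array(m['intrinsics']);D=np.array(m['dist_coeffs'])
    n=cv2.undistortPoints(uv[:,None],K,D)[:,0]
    z=np.array([d[int(v),int(u)] for u,v in uv])
    c=np.c_[n[:,0]*z,-n[:,1]*z,-z,np.ones(len(z))]
    return (np.linalg.inv(np.array(m['view']))@c.T).T[:,:3]
E
python3 - <<'E'
from h import *
for c in('top','side'):
    snap(c,c+'1.png')
    for n in ['hook_tips','rod_neck','rod_handle','rod','latch_hinge','pin','press','guard_bar','holder','holder_in','can','buffer','cup']:
        r=models.pinpoint(c,n); print(c,n,[(np.round(x['centre']).tolist(),round(x['p'],2)) for x in r[:3]])
s=sensors.get_state();print(s['time'],s['ee_rot'],s['finger_gap'])
E
```

```text
top hook_tips [([522.0, 170.0, 16.0], 0.97)]
top rod_neck [([493.0, 260.0, 18.0], 0.66)]
top rod_handle []
top rod [([509.0, 216.0, -1.0], 0.93)]
top latch_hinge [([538.0, 191.0, 18.0], 0.73), ([771.0, 223.0, -1.0], 0.3)]
top pin [([496.0, -142.0, 16.0], 0.85), ([469.0, 346.0, 17.0], 0.63)]
top press [([492.0, -146.0, -1.0], 0.74)]
top guard_bar [([504.0, -69.0, 67.0], 0.97)]
top holder [([618.0, 299.0, -0.0], 0.69), ([485.0, 286.0, -0.0], 0.67)]
top holder_in [([602.0, 356.0, 22.0], 0.8), ([468.0, 345.0, 18.0], 0.7)]
top can [([768.0, 222.0, 3.0], 0.97)]
top buffer [([754.0, -13.0, -3.0], 0.67)]
top cup [([765.0, 104.0, -2.0], 0.95)]
side hook_tips [([524.0, 170.0, 20.0], 0.84)]
side rod_neck [([496.0, 263.0, 17.0], 0.83)]
side rod_handle []
side rod [([510.0, 221.0, 0.0], 0.96)]
side latch_hinge [([532.0, 190.0, 22.0], 0.79)]
side pin [([494.0, -142.0, 18.0], 0.74)]
side press [([490.0, -147.0, -2.0], 0.7)]
side guard_bar [([503.0, -74.0, 67.0], 0.71)]
side holder [([610.0, 296.0, 2.0], 0.85), ([487.0, 288.0, 3.0], 0.72)]
side holder_in [([469.0, 348.0, 18.0], 0.86), ([601.0, 355.0, 23.0], 0.65)]
side can [([772.0, 219.0, 3.0], 0.81)]
side buffer [([753.0, -15.0, 5.0], 0.6)]
side cup [([765.0, 102.0, -2.0], 0.58)]
1.4 [[ 9.51164915e-01  3.08683177e-01 -2.93413267e-05]
 [ 3.08683177e-01 -9.51164915e-01  1.31710345e-05]
 [-2.38427637e-05 -2.15849998e-05 -9.99999999e-01]] 85.48951619491599
```

View pics/top1.png

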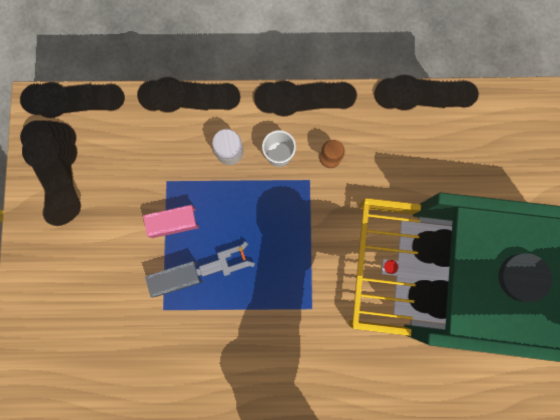

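View pics/side1.png

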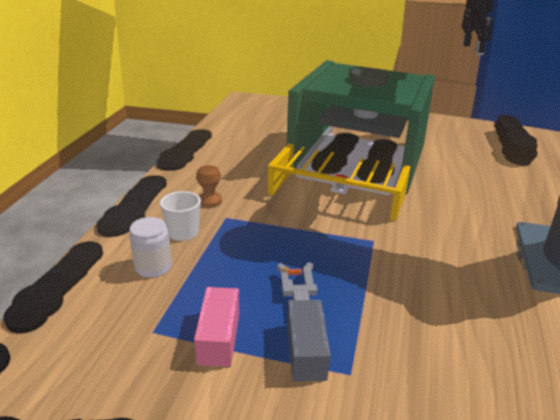

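The top view shows the rod's hook at about (235,258) px sticking out of the grey holder at (172,278), with the pink decoy at (170,221). The pin is at (391,267) inside the yellow guard, and the bystanders are at (228,147), (279,148) and (332,153). The side view agrees.

Run:
```python
from h import *
im,d,m=snap('top')
def cloud(n,lo,hi,k=0):
    r=models.trace('top',n)
    if k>=len(r): return None
    v,u=np.nonzero(r[k]['region']&(d>0)); P=world(m,d,np.c_[u,v]); return P[(P[:,2]>lo)&(P[:,2]<hi)]
def rect(t,P):
    if P is None or len(P)<5: print(t,'none');return
    (c,s,a)=cv2.minAreaRect(P[:,:2].astype(np.float32)); print(t,len(P),np.round(c,1),np.round(s,1),round(a,1),'z',np.round(np.percentile(P[:,2],[5,50,95]),1))
rect('guard',cloud('guard_bar',50,80))
rect('press',cloud('press',205,225))
rect('rod',cloud('rod',10,40))
rect('holder0',cloud('holder',40,60)); rect('holder1',cloud('holder',40,60,1))
# yellow pixels at bar height
h=cv2.cvtColor(im,cv2.COLOR_RGB2HSV); Y=(h[...,0]>18)&(h[...,0]<32)&(h[...,1]>200)&(h[...,2]>120)
v,u=np.nonzero(Y&(d>0)); P=world(m,d,np.c_[u,v]); P=P[(P[:,2]>55)&(P[:,2]<85)]; 
Q=P[(P[:,1]>-90)&(P[:,1]<-40)]; rect('bar',Q)
vx=cv2.fitLine(Q[:,:2].astype(np.float32),cv2.DIST_HUBER,0,.01,.01).ravel(); print('bar line',vx)
R=cloud('rod',10,40); print('rod line',cv2.fitLine(R[:,:2].astype(np.float32),cv2.DIST_HUBER,0,.01,.01).ravel())
```

```text
guard 2352 [ 489.5 -163.9] [198.6 289.4] 82.6 z [61.8 71.  75.1]
press 1992 [ 475.5 -306. ] [195.3 297.6] 88.9 z [212.5 217.1 219.9]
rod 675 [502.4 231.1] [ 55.9 126.8] 19.3 z [19.2 23.4 27.3]
holder0 1048 [597.8 350.1] [ 48.4 111.2] 12.0 z [46.4 50.4 54.2]
holder1 1121 [468.1 341.5] [ 48.3 111.4] 16.9 z [46.6 50.4 54. ]
bar 546 [499.4 -70. ] [ 40.1 280.3] 90.0 z [68.  72.  75.5]
bar line [ 9.941967e-01 -1.075775e-01  4.965432e+02 -7.224798e+01]
rod line [ 3.6536294e-01 -9.3086517e-01  4.9801370e+02  2.4661682e+02]
```

Call:
move_arm:
  steps:
    - [0,0,-0.4,0,0,-1]
    - [0,0,-0.4,0,0,-1]
    - [0,0,-0.4,0,0,-1]
    - [0,0,-0.4,0,0,-1]
    - [0,0,-0.4,0,0,-1]
    - [0,0,-0.4,0,0,-1]
    - [0,0,-0.4,0,0,-1]
    - [0,0,-0.4,0,0,-1]
    - [0,0,-0.4,0,0,-1]
    - [0,0,-0.4,0,0,-1]
    - [0,0,-0.4,0,0,-1]
    - [0,0,-0.4,0,0,-1]
  grip: -1

```text
time: 2.75
position: [200.5, -618.3, 349.7]
ee_rot: [[-0.188, 0.982, -0.0], [0.982, 0.188, -0.0], [-0.0, -0.0, -1.0]]
contact_force: [-0.2, 0.5, 0.0]
finger_gap: 85.6
grasp_force: 0.0
```

Call:
move_arm:
  steps:
    - [0,0,0,0,0,-0.9]
    - [0.5,1,0,0,0,0]
    - [0.5,1,0,0,0,0]
    - [0.5,1,0,0,0,0]
    - [0.5,1,0,0,0,0]
    - [0.5,1,0,0,0,0]
    - [0.5,1,0,0,0,0]
    - [0.5,1,0,0,0,0]
    - [0.5,1,0,0,0,0]
    - [0.5,1,0,0,0,0]
    - [0.5,1,0,0,0,0]
    - [0.5,1,0,0,0,0]

```text
time: 3.75
position: [380.4, -449.0, 349.4]
ee_rot: [[-0.287, 0.958, -0.0], [0.958, 0.287, -0.0], [-0.0, -0.0, -1.0]]
contact_force: [0.6, 0.1, 0.2]
finger_gap: 85.5
grasp_force: 0.0
```

Call:
move_arm:
  steps:
    - [1,0.5,0,0,0,0]
    - [1,0.5,0,0,0,0]
    - [1,0.5,0,0,0,0]
    - [1,0.5,0,0,0,0]
    - [1,0.5,0,0,0,0]
    - [1,0.5,0,0,0,0]
    - [1,0.5,0,0,0,0]
    - [1,0.5,0,0,0,0]
    - [1,0.5,0,0,0,0]
    - [1,0.5,0,0,0,0]
    - [1,0.5,0,0,0,0]
    - [1,0.5,0,0,0,0]

```text
time: 4.75
position: [425.9, -184.4, 349.5]
ee_rot: [[-0.287, 0.958, 0.0], [0.958, 0.287, -0.0], [-0.001, 0.0, -1.0]]
contact_force: [-0.4, 0.5, 0.8]
finger_gap: 85.0
grasp_force: 0.0
```

Call:
move_arm:
  steps:
    - [1,0.5,0,0,0,0]
    - [1,0.5,0,0,0,0]
    - [1,0.5,0,0,0,0]
    - [1,0.5,0,0,0,0]
    - [1,0.5,0,0,0,0]
    - [1,0.5,0.5,0,0,0]
    - [1,0.5,0.5,0,0,0]
    - [1,0.5,0.5,0,0,0]
    - [1,0.5,0.5,0,0,0]
    - [1,0.5,0.5,0,0,0]
    - [1,0.5,0.5,0,0,0]
    - [1,0.5,0.5,0,0,0]

```text
time: 5.75
position: [472.2, 79.8, 279.0]
ee_rot: [[-0.287, 0.958, 0.001], [0.958, 0.287, -0.0], [-0.0, 0.0, -1.0]]
contact_force: [0.3, 0.1, -0.4]
finger_gap: 85.4
grasp_force: 0.0
```

Call:
move_arm:
  steps:
    - [0.84,0.36,0.5,0,0,0]
    - [0.84,0.36,0.5,0,0,0]
    - [0.84,0.36,0.5,0,0,0]
    - [0.84,0.36,0.5,0,0,0]
    - [0.84,0.36,0.5,0,0,0]
    - [0.84,0.36,0.5,0,0,0]
    - [0.84,0.36,0.5,0,0,0]
    - [0.84,0.36,0.5,0,0,0]
    - [0.84,0.36,0.5,0,0,0]
    - [0.84,0.36,0.5,0,0,0]
    - [0,0,0,0,0,0]

```text
time: 6.67
position: [491.5, 264.1, 178.0]
ee_rot: [[-0.291, 0.957, -0.002], [0.957, 0.291, 0.002], [0.003, -0.001, -1.0]]
contact_force: [-1.0, -0.3, 0.3]
finger_gap: 85.3
grasp_force: 0.0
```

Run:
```python
from h import *
im,d,m=snap('wrist','w1.png')
for n in ['hook_tips','rod_neck','rod','latch_hinge','holder','holder_in']:
    r=models.pinpoint('wrist',n); print(n,[(np.round(x['centre'],1).tolist(),round(x['p'],2)) for x in r[:3]])
r=models.trace('wrist','rod')
v,u=np.nonzero(r[0]['region']&(d>0)); P=world(m,d,np.c_[u,v]); P=P[(P[:,2]>10)&(P[:,2]<40)]
a=np.radians(-73.1);D=np.array([np.cos(a),np.sin(a)]);N=np.array([-D[1],D[0]])
t=(P[:,:2]-[484.2,288.4])@D; s=(P[:,:2]-[484.2,288.4])@N
print('z',np.percentile(P[:,2],[5,50,95]),'t',np.percentile(t,[1,99]))
for lo in range(0,120,8):
    k=(t>lo)&(t<lo+8)
    if k.sum()>10: print(lo,np.round(np.percentile(s[k],[3,97]),1),round(np.median(P[k,2]),1))
st=sensors.get_state();print(st['position'],st['time'])
```

```text
hook_tips [([521.0, 169.8, 22.4], 0.77), ([473.1, 347.0, 22.6], 0.22)]
rod_neck [([496.2, 259.4, 21.7], 0.78)]
rod [([508.7, 214.2, 0.1], 0.65), ([760.1, 103.7, -1.1], 0.44)]
latch_hinge [([530.9, 191.5, 22.7], 0.8), ([486.5, 287.7, 0.2], 0.61)]
holder [([486.0, 289.3, -1.7], 0.74)]
holder_in [([470.5, 346.8, 19.9], 0.93), ([598.7, 354.9, 20.7], 0.7), ([510.9, 214.8, -2.6], 0.62)]
z [20.677002   23.81355125 25.38730321] t [  7.26130301 123.33802306]
0 [-10.1  10.7] 23.4
8 [-11.1  10.7] 24.5
16 [-10.9  10.8] 24.5
24 [-10.6  10.9] 24.4
32 [-10.7  11.8] 24.4
40 [-10.1  12.7] 24.5
48 [-22.9  25.6] 23.9
56 [-23.6  27.1] 23.6
64 [-22.9  26.6] 23.6
72 [-20.7  26.9] 23.5
80 [-20.7  27.2] 23.6
88 [-20.9  28.1] 23.3
96 [-20.3  28.2] 23.4
104 [-18.8  27.7] 23.2
112 [-22.4  31.8] 23.4
[493.2081783  259.64583783 179.69311601] 7.0667
```

View pics/w1.png

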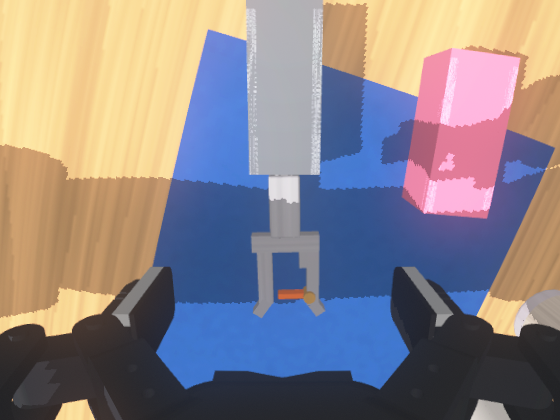

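The wrist view shows the hook at about (285,270) px and the neck at (285,205), out of the grey sleeve. The fingers straddle them symmetrically, and the neck top measures 24.4 mm, as the text says.

Call:
move_arm:
  steps:
    - [0,0,0.96,0,0,0]
    - [0,0,0.96,0,0,0]
    - [0,0,0.96,0,0,0]
    - [0,0,0.96,0,0,0]
    - [0,0,0.96,0,0,0]
    - [0,0,0.96,0,0,0]
    - [0,0,0.96,0,0,0]
    - [0,0,0.96,0,0,0]
    - [0,0,0,0,0,0]
    - [0,0,0,0,0,0]

```text
time: 7.9
position: [492.4, 260.0, 25.5]
ee_rot: [[-0.287, 0.958, -0.001], [0.958, 0.287, -0.001], [-0.0, -0.001, -1.0]]
contact_force: [0.4, 0.2, 0.7]
finger_gap: 85.4
grasp_force: 0.0
```

Call:
move_arm:
  steps:
    - [0,0,0,0,0,0]
    - [0,0,0,0,0,0]
    - [0,0,0,0,0,0]
    - [0,0,0,0,0,0]
    - [0,0,0,0,0,0]
    - [0,0,0,0,0,0]
    - [0,0,0,0,0,0]
    - [0,0,0,0,0,0]
    - [0,0,0,0,0,0]
    - [0,0,0,0,0,0]
  grip: 1
  force: 60

```text
time: 8.73
position: [493.4, 260.8, 26.5]
ee_rot: [[-0.287, 0.958, 0.001], [0.958, 0.287, 0.0], [-0.0, 0.001, -1.0]]
contact_force: [-0.6, -1.0, 5.4]
finger_gap: 23.0
grasp_force: 59.9
```

Call:
move_arm:
  steps:
    - [0,0,-0.15,0,0,0]
    - [-0.6,0,0,0,0,0]
    - [-0.6,0,0,0,0,0]
    - [-0.6,0,0,0,0,0]
    - [-0.6,0,0,0,0,0]
    - [-0.6,0,0,0,0,0]
    - [-0.6,0,0,0,0,0]
    - [-0.6,0,0,0,0,0]
    - [-0.6,0,0,0,0,0]
    - [-0.6,0,0,0,0,0]
    - [-0.6,0,0,0,0,0]
    - [-0.6,0,0,0,0,0]

```text
time: 9.73
position: [531.0, 132.9, 28.7]
ee_rot: [[-0.287, 0.958, -0.0], [0.958, 0.287, 0.0], [0.0, -0.0, -1.0]]
contact_force: [-0.7, -0.1, -3.3]
finger_gap: 22.5
grasp_force: 58.8
```

Run:
```python
from h import *
im,d,m=snap('top','top2.png')
for n in ['hook_tips','rod_neck','rod_handle','rod','pin','guard_bar']:
    r=models.pinpoint('top',n); print(n,[(np.round(x['centre'],1).tolist(),round(x['p'],2)) for x in r[:3]])
s=sensors.get_state();print(s['position'],s['contact_force'],s['finger_gap'],s['grasp_force'])
```

```text
hook_tips [([558.2, 39.7, 18.5], 0.69), ([503.7, -74.2, 67.7], 0.3)]
rod_neck [([492.6, -150.3, -4.2], 0.5)]
rod_handle [([506.1, 217.5, 25.4], 0.57)]
rod []
pin [([495.0, -149.3, 18.3], 0.84), ([571.7, 64.8, 19.6], 0.73)]
guard_bar [([505.2, -73.4, 72.2], 0.66)]
[530.3285208  135.31027101  28.77897631] [-0.06550468 -0.71361777 -2.67187744] 22.88343428683024 58.80507230758667
```

View pics/top2.png

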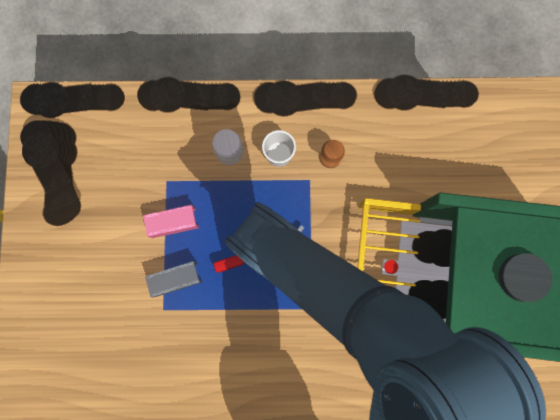

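The rod's red handle is fully clear of the sleeve, at about (232,263) px. Next I turn it to the press heading and lay it in line with the pin.

Call:
move_arm:
  steps:
    - [0,0,0,0,0,0.85]
    - [0,0,0,0,0,0.85]
    - [0,0,0,0,0,0.85]
    - [0,0,0,0,0,0.85]
    - [-0.7,-0.03,0,0,0,0]
    - [-0.7,-0.03,0,0,0,0]
    - [-0.7,-0.03,0,0,0,0]
    - [-0.7,-0.03,0,0,0,0]
    - [-0.7,-0.03,0,0,0,0]
    - [-0.7,-0.03,0,0,0,0]
    - [0,0,0.1,0,0,0]
    - [0,0,0.05,0,0,0]

```text
time: 11.08
position: [516.3, 45.6, 26.4]
ee_rot: [[0.119, 0.993, -0.003], [0.993, -0.119, -0.007], [-0.007, -0.002, -1.0]]
contact_force: [-9.3, -14.4, 33.6]
finger_gap: 22.7
grasp_force: 63.6
```

Call:
move_arm:
  steps:
    - [0,0,0,0,0,0]
    - [0,0,0,0,0,0]
    - [0,0,0,0,0,0]
    - [0,0,0,0,0,0]
    - [0,0,0,0,0,0]
    - [0,0,0,0,0,0]
    - [0,0,0,0,0,0]
  grip: -1

```text
time: 11.67
position: [517.2, 51.3, 25.6]
ee_rot: [[0.116, 0.993, -0.0], [0.993, -0.116, 0.0], [0.0, -0.0, -1.0]]
contact_force: [-0.5, -0.4, -0.7]
finger_gap: 85.2
grasp_force: 0.0
```

Call:
move_arm:
  steps:
    - [0,0,-0.5,0,0,0]
    - [0,0,-1,0,0,0]
    - [0,0,-1,0,0,0]
    - [0,0,-1,0,0,0]
    - [0,0,-1,0,0,0]
    - [0,0,-1,0,0,0]
    - [0.9,0,-1,0,0,0]
    - [0.9,0,-1,0,0,0]
    - [0.9,0,-0.5,0,0,0]
    - [0.9,0,0,0,0,0]
    - [0.9,0,0,0,0,0]
    - [0,0,0,0,0,0]

```text
time: 12.67
position: [527.7, 145.1, 187.2]
ee_rot: [[0.112, 0.994, 0.002], [0.994, -0.112, 0.003], [0.003, 0.001, -1.0]]
contact_force: [0.0, 1.8, 0.8]
finger_gap: 85.5
grasp_force: 0.0
```

```bash
cat > rodm.py <<'E'
from h import *
def fit(cam,f=None,ns=('hook_tips','rod_neck','rod_handle','rod','latch_hinge','pin','guard_bar')):
    im,d,m=snap(cam,f)
    for n in ns:
        r=models.pinpoint(cam,n); print(n,[(np.round(x['centre'],1).tolist(),round(x['p'],2)) for x in r[:2]])
    r=models.trace(cam,'rod')
    if r:
        v,u=np.nonzero(r[0]['region']&(d>0)); P=world(m,d,np.c_[u,v])
        h=cv2.cvtColor(im,cv2.COLOR_RGB2HSV)
        P=P[(P[:,2]>15)&(P[:,2]<40)]
        c=P[:,:2].mean(0); l=cv2.fitLine(P[:,:2].astype(np.float32),cv2.DIST_HUBER,0,.01,.01).ravel()
        D=l[:2]*(-1 if l[1]>0 else 1); N=np.array([-D[1],D[0]])
        t=(P[:,:2]-c)@D; s=(P[:,:2]-c)@N
        print('c',c,'yaw',np.degrees(np.arctan2(D[1],D[0])),'t',np.percentile(t,[.5,99.5]))
        for lo in range(-150,150,15):
            k=(t>lo)&(t<lo+15)
            if k.sum()>10: print(lo,np.round(np.percentile(s[k],[3,97]),1),np.round(np.median(P[k,2]),1),end='; ')
        print()
    s=sensors.get_state();print(s['time'],np.round(s['position'],1),np.round(s['ee_rot'],3).tolist(),np.round(s['contact_force'],1))
E
python3 -c "
from rodm import *
fit('wrist','w2.png'); fit('side','side2.png'); fit('top')"
```

```text
hook_tips []
rod_neck [([516.5, 46.5, 19.9], 0.71)]
rod_handle [([526.3, 135.2, 22.7], 0.81)]
rod [([512.8, -0.9, -0.1], 0.75)]
latch_hinge [([519.4, -31.9, 18.7], 0.63)]
pin []
guard_bar []
c [519.10512386  75.6640222 ] yaw -96.366776 t [-92.12486188  98.00908252]
-105 [-10.3   9.8] 30.7; -90 [-11.4  11.2] 34.3; -75 [-11.5  11.6] 34.3; -60 [-11.6  11. ] 34.4; -45 [-11.3  11. ] 34.4; -30 [-7.2  7.2] 21.8; -15 [-6.7  6.8] 21.6; 0 [-11.1  11.1] 23.2; 15 [-11.2  11.2] 24.4; 30 [-11.3  11.3] 24.5; 45 [-25.   24.2] 23.8; 60 [-25.1  25.3] 23.5; 75 [-22.4  26.1] 23.5; 90 [-22.5  25.1] 23.6; 105 [-3.2 11.1] 16.2; 
13.1167 [527.8 139.7 185.6] [[0.118, 0.993, -0.0], [0.993, -0.118, -0.0], [-0.0, -0.0, -1.0]] [0.5 0.2 0. ]
hook_tips [([506.3, -48.8, 18.9], 0.78)]
rod_neck [([516.8, 49.3, 19.9], 0.73)]
rod_handle [([525.2, 139.5, 18.6], 0.85), ([527.1, -34.7, 18.5], 0.53)]
rod [([509.7, -1.0, -0.6], 0.89)]
latch_hinge [([522.3, -36.2, 18.1], 0.74)]
pin [([493.3, -144.1, 18.3], 0.95)]
guard_bar [([483.4, 290.1, -2.6], 0.24)]
c [517.35927615  67.16123099] yaw -95.70477 t [-103.53963997  115.360655
[... 328 characters left out ...]
-28.1  31.5] 22.6; 
13.5667 [527.7 140.5 185.7] [[0.117, 0.993, -0.0], [0.993, -0.117, -0.0], [-0.0, -0.0, -1.0]] [-0.3  0.6  0.2]
hook_tips [([506.8, -49.6, 16.5], 0.86)]
rod_neck [([516.5, 44.9, 18.7], 0.82)]
rod_handle []
rod [([509.8, -2.7, -0.2], 0.61)]
latch_hinge [([527.8, -32.8, 18.8], 0.82)]
pin [([493.4, -147.0, 18.0], 0.95)]
guard_bar [([502.3, -73.0, 69.8], 0.66)]
c [515.93675719 -15.29879411] yaw -135.60425 t [-36.81866282  44.92360674]
-45 [-18.7  -1.6] 23.5; -30 [-21.3   7.6] 22.7; -15 [-4.5 20.5] 23.2; 0 [-19.9  34.9] 23.9; 15 [-21.5   8.8] 23.1; 30 [-11.8  -1.6] 23.2; 
14.0167 [527.8 140.5 185.7] [[0.117, 0.993, -0.0], [0.993, -0.117, -0.0], [-0.0, -0.0, -1.0]] [0.2 0.1 0.2]
```

View pics/w2.png

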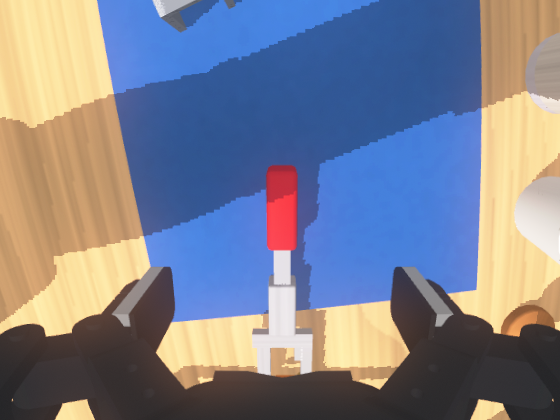

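View pics/side2.png

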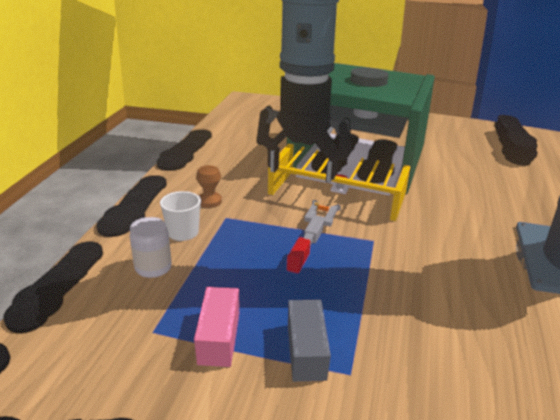

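The rod lies flat, with the handle at (282,208) px in the wrist view and the hook in front of the guard, aimed at the pin. I'll refine the pin position from its red head.

Run:
```python
from h import *
for c in('top','side'):
    im,d,m=snap(c); h=cv2.cvtColor(im,cv2.COLOR_RGB2HSV)
    M=((h[...,0]<8)|(h[...,0]>172))&(h[...,1]>150)&(h[...,2]>60)&(d>0)
    v,u=np.nonzero(M); P=world(m,d,np.c_[u,v]); k=(abs(P[:,0]-494)<40)&(abs(P[:,1]+145)<40)
    P=P[k]; uv=np.c_[u,v][k]
    Q=P[(P[:,2]>25)&(P[:,2]<42)]
    print(c,len(P),'z',np.percentile(P[:,2],[5,50,95]) if len(P) else '', 'mean',Q.mean(0),'bbox',Q.min(0),Q.max(0), 'circ',cv2.minEnclosingCircle(Q[:,:2].astype(np.float32)))
im,d,m=snap('top'); h=cv2.cvtColor(im,cv2.COLOR_RGB2HSV)
Y=(h[...,0]>18)&(h[...,0]<32)&(h[...,1]>180)&(h[...,2]>100)&(d>0)
v,u=np.nonzero(Y); P=world(m,d,np.c_[u,v]); P=P[(P[:,2]>55)&(P[:,2]<85)]
a=np.radians(-96.6);D=np.array([np.cos(a),np.sin(a)]);N=np.array([-D[1],D[0]]); q=P[:,:2]-[494.3,-145]
X=q@D;S=q@N; k=(X>-85)&(X<-55)
B=P[k]; l=cv2.fitLine(B[:,:2].astype(np.float32),cv2.DIST_HUBER,0,.01,.01).ravel(); print('bar',len(B),np.degrees(np.arctan2(l[1],l[0])),np.percentile(X[k],[2,50,98]),np.percentile(S[k],[1,99]))
```

```text
top 138 z [32.17820989 35.20476693 38.05783969] mean [ 492.37454232 -144.79727348   35.15127613] bbox [ 477.53090399 -159.48573314   31.05642838] [ 506.48866999 -129.6722277    39.94135632] circ ((492.3824768066406, -144.692138671875), 15.282315254211426)
side 7 z [34.25116624 34.7670315  36.54386262] mean [ 492.5374319  -154.40972426   35.08498323] bbox [ 484.17280693 -156.4657707    34.24370572] [ 500.35214199 -150.58236404   36.8435198 ] circ ((492.2624816894531, -153.19386291503906), 8.500836372375488)
bar 612 -7.419676 [-78.13263473 -71.53892613 -56.70285133] [-75.04484786 137.7841486 ]
```

Call:
move_arm:
  steps:
    - [-0.1,-0.08,1,0,0,0]
    - [-0.1,0,1,0,0,0]
    - [0,0,1,0,0,0]
    - [0,0,1,0,0,0]
    - [0,0,1,0,0,0]
    - [0,0,1,0,0,0]
    - [0,0,1,0,0,0]
    - [0,0,0.95,0,0,0]
    - [0,0,0,0,0,0]
    - [0,0,0,0,0,0]

```text
time: 15.0
position: [525.1, 136.7, 26.3]
ee_rot: [[0.116, 0.993, -0.002], [0.993, -0.116, -0.0], [-0.001, -0.002, -1.0]]
contact_force: [-0.1, -0.5, 0.5]
finger_gap: 85.4
grasp_force: 0.0
```

Call:
move_arm:
  steps:
    - [0,0,0,0,0,0]
    - [0,0,0,0,0,0]
    - [0,0,0,0,0,0]
    - [0,0,0,0,0,0]
    - [0,0,0,0,0,0]
    - [0,0,0,0,0,0]
    - [0,0,0,0,0,0]
    - [0,0,0,0,0,0]
    - [0,0,0,0,0,0]
    - [0,0,0,0,0,0]
  grip: 1
  force: 50

```text
time: 15.83
position: [526.3, 136.8, 27.4]
ee_rot: [[0.117, 0.993, 0.001], [0.993, -0.117, 0.0], [0.0, 0.001, -1.0]]
contact_force: [0.4, -0.6, 5.8]
finger_gap: 23.3
grasp_force: 50.0
```

```bash
python3 -c "
from rodm import *
fit('side',None,('hook_tips','rod'))
fit('top',None,('hook_tips','latch_hinge','rod'))"
```

```text
hook_tips [([503.8, -46.7, 20.8], 0.6)]
rod [([510.3, 1.2, -3.2], 0.83)]
c [517.74888227 105.05669349] yaw -101.64287 t [-66.50936858 151.75650345]
-75 [-11.9  10.2] 25.9; -60 [-12.2   9.2] 33.4; -45 [-8.1 10.9] 33.9; -30 [-3.2 12.7] 33.9; -15 [ 2.9 13.5] 33.7; 30 [-3.1  2.1] 22.2; 45 [-2.9  5. ] 23.5; 60 [-0.8  7.1] 23.3; 105 [-7.6  4.1] 22.9; 120 [-7.1 12.6] 22.6; 135 [-7.6 13.6] 22.1; 
16.0333 [526.3 136.8  27.4] [[0.117, 0.993, 0.001], [0.993, -0.117, 0.0], [0.0, 0.001, -1.0]] [-0.4 -0.6  5. ]
hook_tips [([504.5, -51.9, 18.2], 0.57)]
latch_hinge [([525.9, -35.0, 17.3], 0.59), ([483.8, 286.0, -0.8], 0.48)]
rod [([508.6, 0.0, -2.5], 0.66)]
c [528.24395857 -12.63250124] yaw -93.53151 t [-29.02005851  33.66062632]
-30 [-5.9  5.5] 24.1; -15 [-7.4  6.4] 22.1; 0 [-4.  5.] 23.5; 15 [-8.6  3.7] 25.2; 
16.2833 [526.3 136.8  27.4] [[0.117, 0.993, 0.001], [0.993, -0.117, 0.0], [0.0, 0.001, -1.0]] [-0.2 -0.   5.5]
```

Call:
move_arm:
  steps:
    - [-0.5,-0.03,0,0,0,0]
    - [-0.8,0,0,0,0,0]
    - [-0.8,0,0,0,0,0]
    - [-0.8,0,0,0,0,0]
    - [-0.8,0,0,0,0,0]
    - [-0.4,0,0,0,0,0]
    - [0,0,0,0,0,0]
    - [0,0,0,0,0,0]

```text
time: 16.95
position: [516.2, 52.8, 27.4]
ee_rot: [[0.119, 0.993, 0.001], [0.993, -0.119, -0.002], [-0.002, 0.001, -1.0]]
contact_force: [-0.5, -5.0, 8.5]
finger_gap: 23.2
grasp_force: 50.5
```

Run:
```python
from h import *
a=[]
for c in('top','side'):
    im,d,m=snap(c); x0,y0=(340,215) if c=='top' else (270,150)
    a.append(cv2.resize(im[y0:y0+100,x0:x0+100],(400,400),interpolation=cv2.INTER_CUBIC))
    for n in ('hook_tips','pin','latch_hinge'):
        r=models.pinpoint(c,n); print(c,n,[(np.round(x['centre'],1).tolist(),round(x['p'],2)) for x in r[:2]])
cv2.imwrite('pics/c3.png',np.hstack(a)[...,::-1])
s=sensors.get_state();print(s['time'],s['position'],s['contact_force'])
```

```text
top hook_tips [([494.7, -132.6, 18.1], 0.7)]
top pin [([493.3, -146.8, 17.3], 0.69)]
top latch_hinge [([515.6, -119.4, 18.1], 0.6)]
side hook_tips [([495.7, -131.0, 19.5], 0.96)]
side pin [([489.7, -150.3, 18.3], 0.82)]
side latch_hinge [([514.4, -120.3, 17.6], 0.96)]
17.35 [516.14990453  52.869082    27.39533875] [-0.15806542 -3.85570434  9.05664088]
```

View pics/c3.png

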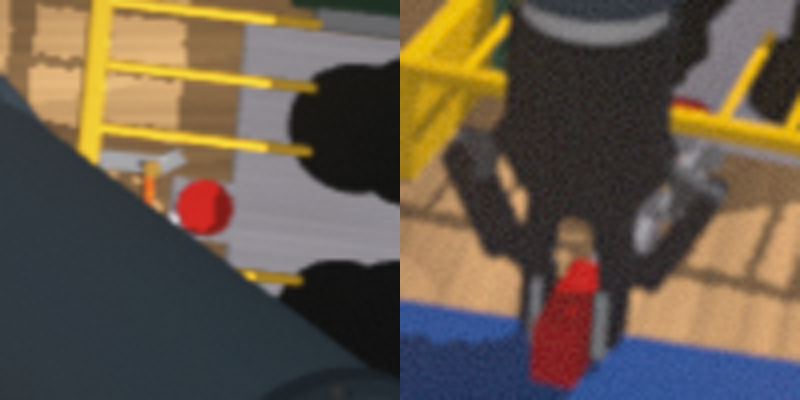

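The left crop shows the fork's upper prong and the orange latch at about (150,190) just before the red pin head at (203,207). The pin sits about 1–2 mm to rod −y, so I nudge and advance.

Call:
move_arm:
  steps:
    - [-0.3,-0.07,0,0,0,0]
    - [-0.5,0,0,0,0,0]
    - [-0.5,0,0,0,0,0]
    - [-0.5,0,0,0,0,0]
    - [-0.4,0,0,0,0,0]
    - [0,0,0,0,0,0]

```text
time: 17.85
position: [510.5, 11.3, 27.4]
ee_rot: [[0.115, 0.993, 0.004], [0.993, -0.115, 0.002], [0.002, 0.004, -1.0]]
contact_force: [3.6, 1.1, 4.7]
finger_gap: 23.5
grasp_force: 50.4
```

```bash
cat > chk.py <<'E'
from h import *
for c in('top','side'):
    snap(c)
    for n in ('hook_tips','pin','latch_hinge'):
        r=models.pinpoint(c,n); print(c,n,[(np.round(x['centre'],1).tolist(),round(x['p'],2)) for x in r[:1]])
s=sensors.get_state();print(s['time'],s['position'],s['contact_force'],s['grasp_force'])
E
python3 chk.py
```

```text
top hook_tips [([490.7, -176.7, 13.0], 0.47)]
top pin [([491.9, -147.4, 18.0], 0.59)]
top latch_hinge [([509.5, -159.2, 18.9], 0.65)]
side hook_tips [([491.6, -172.1, 23.3], 0.66)]
side pin [([492.5, -143.6, 18.5], 0.96)]
side latch_hinge [([761.6, 101.1, 1.8], 0.49)]
18.25 [510.54483698  11.34793297  27.39879339] [3.36075307 1.45147221 5.69530173] 50.57724595069885
```

Call:
move_arm:
  steps:
    - [-0.25,0,0,0,0,0]
    - [-0.25,0,0,0,0,0]
    - [-0.25,0,0,0,0,0]
    - [0,0,0,0,0,0]

```text
time: 18.58
position: [508.6, -3.5, 27.4]
ee_rot: [[0.117, 0.993, 0.003], [0.993, -0.117, 0.001], [0.001, 0.003, -1.0]]
contact_force: [3.1, 0.8, 5.3]
finger_gap: 23.1
grasp_force: 50.1
```

Call:
move_arm:
  steps:
    - [-0.1,0,0,0,0,0]
    - [-0.1,0,0,0,0,0]
    - [0,0,0,0,0,0]

```text
time: 18.83
position: [507.6, -6.4, 27.4]
ee_rot: [[0.116, 0.993, 0.002], [0.993, -0.116, 0.002], [0.002, 0.002, -1.0]]
contact_force: [2.2, 3.5, 8.4]
finger_gap: 23.2
grasp_force: 50.5
```

Call:
move_arm:
  steps:
    - [-0.1,0,0,0,0,0]
    - [-0.1,0,0,0,0,0]
    - [0,0,0,0,0,0]

```text
time: 19.08
position: [507.2, -8.3, 27.4]
ee_rot: [[0.115, 0.993, 0.003], [0.993, -0.115, 0.004], [0.005, 0.002, -1.0]]
contact_force: [1.5, 9.2, 6.7]
finger_gap: 23.2
grasp_force: 50.1
```

Call:
move_arm:
  steps:
    - [-0.1,0,0,0,0,0]
    - [0,0,0,0,0,0]

```text
time: 19.25
position: [507.1, -8.4, 27.4]
ee_rot: [[0.114, 0.994, 0.004], [0.994, -0.114, 0.007], [0.007, 0.003, -1.0]]
contact_force: [1.5, 13.5, 5.0]
finger_gap: 23.1
grasp_force: 49.9
```

Call:
move_arm:
  steps:
    - [-0.15,0,0,0,0,0]
    - [-0.1,0,0,0,0,0]
    - [0,0,0,0,0,0]
    - [0,0,0,0,0,0]
    - [0,0,0,0,0,0]

```text
time: 19.67
position: [507.0, -8.7, 27.6]
ee_rot: [[0.11, 0.994, 0.005], [0.994, -0.11, 0.012], [0.013, 0.004, -1.0]]
contact_force: [1.8, 23.8, 4.4]
finger_gap: 23.4
grasp_force: 49.7
```

```bash
python3 chk.py
python3 - <<'E'
from h import *
im,d,m=snap('top'); cv2.imwrite('pics/c4.png',cv2.resize(im[215:315,340:440],(500,500),interpolation=cv2.INTER_CUBIC)[...,::-1])
E
```

```text
top hook_tips [([487.2, -194.8, 17.7], 0.48)]
top pin [([496.6, -147.3, 16.7], 0.97)]
top latch_hinge [([504.2, -179.1, 18.5], 0.63)]
side hook_tips [([488.0, -191.6, 19.6], 0.57)]
side pin [([492.1, -143.7, 20.3], 0.84)]
side latch_hinge []
20.0667 [506.99170618  -8.66561772  27.61616875] [ 1.00624711 24.02390968  3.471388  ] 49.743454456329346
```

View pics/c4.png

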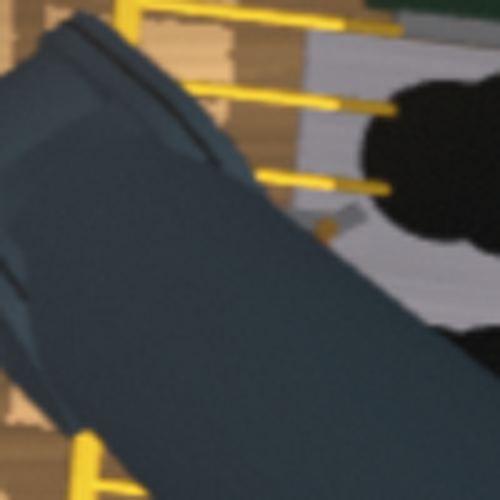

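The hook's prong and hinge at (325,225) px are now well past the pin, and the push force has stalled at the throat's back, so the hook is home. Next I pull gently.

Call:
move_arm:
  steps:
    - [0.4,0,0,0,0,0]
    - [0.4,0,0,0,0,0]
    - [0.4,0,0,0,0,0]
    - [0.4,0,0,0,0,0]
    - [0.4,0,0,0,0,0]
    - [0.4,0,0,0,0,0]
    - [0.4,0,0,0,0,0]
    - [0.4,0,0,0,0,0]
    - [0.4,0,0,0,0,0]
    - [0,0,0,0,0,0]

```text
time: 20.95
position: [514.3, 49.0, 27.4]
ee_rot: [[0.12, 0.993, -0.0], [0.993, -0.12, -0.006], [-0.006, 0.0, -1.0]]
contact_force: [-0.5, -8.6, 15.7]
finger_gap: 23.4
grasp_force: 51.4
```

```bash
python3 chk.py
```

```text
top hook_tips [([490.9, -137.9, 16.9], 0.5)]
top pin []
top latch_hinge [([490.0, -146.3, -6.4], 0.46)]
side hook_tips [([491.2, -133.3, 19.2], 0.73)]
side pin [([496.2, -110.9, 15.8], 0.77)]
side latch_hinge [([513.7, -122.0, 20.1], 0.82)]
21.35 [514.27031647  48.99465134  27.33132391] [-0.65455713 -8.21753287 14.99754696] 51.33581757545471
```

Call:
move_arm:
  steps:
    - [0.5,0,0,0,0,0]
    - [0.5,0,0,0,0,0]
    - [0.5,0,0,0,0,0]
    - [0.5,0,0,0,0,0]
    - [0.5,0,0,0,0,0]
    - [0.5,0,0,0,0,0]
    - [0.5,0,0,0,0,0]
    - [0.5,0,0,0,0,0]
    - [0.5,0,0,0,0,0]
    - [0,0,0,0,0,0]

```text
time: 22.18
position: [525.1, 138.7, 27.3]
ee_rot: [[0.119, 0.993, -0.0], [0.993, -0.119, -0.007], [-0.007, 0.001, -1.0]]
contact_force: [-0.4, -7.7, 14.9]
finger_gap: 23.1
grasp_force: 51.5
```

Call:
move_arm:
  steps:
    - [0.25,0,0,0,0,0]
    - [0.2,0,0,0,0,0]
    - [0.1,0,0,0,0,0]
    - [0,0,0,0,0,0]

```text
time: 22.52
position: [526.4, 146.5, 27.3]
ee_rot: [[0.122, 0.993, -0.001], [0.993, -0.122, -0.01], [-0.01, 0.0, -1.0]]
contact_force: [-0.5, -14.2, 19.8]
finger_gap: 23.3
grasp_force: 52.0
```

```bash
python3 chk.py
```

```text
top hook_tips [([504.5, -38.3, 20.4], 0.67)]
top pin [([511.1, -12.1, 16.9], 0.57)]
top latch_hinge [([524.5, -24.2, 18.3], 0.67)]
side hook_tips [([501.7, -38.8, 18.9], 0.63)]
side pin [([512.0, -14.0, 18.9], 0.67)]
side latch_hinge [([520.8, -26.2, 19.5], 0.92)]
22.9167 [526.33918049 146.4665443   27.2570515 ] [ -1.83372031 -14.72663543  18.7408082 ] 52.02479660511017
```

Call:
move_arm:
  steps:
    - [-0.2,0,0,0,0,0]
    - [-0.1,0,0,0,0,0]
    - [0,0,0,0,0,0]

```text
time: 23.17
position: [526.0, 146.2, 27.3]
ee_rot: [[0.118, 0.993, 0.002], [0.993, -0.118, -0.001], [-0.001, 0.002, -1.0]]
contact_force: [1.5, -0.8, 7.9]
finger_gap: 23.4
grasp_force: 50.5
```

Call:
move_arm:
  steps:
    - [0,0,0,0,0,0]
    - [0,0,0,0,0,0]
    - [0,0,0,0,0,0]
    - [0,0,0,0,0,0]
    - [0,0,0,0,0,0]
    - [0,0,0,0,0,0]
    - [0,0,0,0,0,0]
  grip: -1

```text
time: 23.75
position: [524.8, 147.8, 26.5]
ee_rot: [[0.117, 0.993, -0.0], [0.993, -0.117, -0.0], [-0.0, -0.0, -1.0]]
contact_force: [-0.0, 0.4, -0.3]
finger_gap: 85.1
grasp_force: 0.0
```

Call:
move_arm:
  steps:
    - [0,0,-0.5,0,0,0]
    - [0,0,-1,0,0,0]
    - [0,0,-1,0,0,0]
    - [0,0,-1,0,0,0]
    - [0,0,-1,0,0,0]
    - [0,0,-1,0,0,0]
    - [0,0,-1,0,0,0]
    - [0,0,-1,0,0,0]
    - [0,0,-1,0,0,0]
    - [0,0,-1,0,0,0]
    - [0,0,0,0,0,0]
    - [0,0,0,0,0,0]

```text
time: 24.75
position: [525.5, 148.1, 218.2]
ee_rot: [[0.117, 0.993, 0.003], [0.993, -0.117, 0.0], [0.001, 0.002, -1.0]]
contact_force: [-1.1, -0.6, -0.9]
finger_gap: 85.2
grasp_force: 0.0
```

```bash
python3 chk.py
python3 - <<'E'
from h import *
im,d,m=snap('top'); im2,_,_=snap('side')
cv2.imwrite('pics/c5.png',np.hstack([cv2.resize(im[205:315,250:360],(400,400),interpolation=cv2.INTER_CUBIC),cv2.resize(im2[160:300,250:390],(400,400),interpolation=cv2.INTER_CUBIC)])[...,::-1])
h=cv2.cvtColor(im,cv2.COLOR_RGB2HSV)
M=((h[...,0]<5)|(h[...,0]>172))&(h[...,1]>170)&(h[...,2]>60)&(d>0)
v,u=np.nonzero(M); P=world(m,d,np.c_[u,v]); P=P[(abs(P[:,0]-511)<25)&(abs(P[:,1]+8)<30)]; print(len(P),P.mean(0) if len(P) else '')
for n in('can','cup','buffer'): print(n,[np.round(x['centre']) for x in models.pinpoint('side',n)[:1]])
E
```

```text
top hook_tips []
top pin [([510.6, -11.5, 18.5], 0.72)]
top latch_hinge [([525.8, -26.2, 15.9], 0.53)]
side hook_tips [([504.9, -41.2, 19.4], 0.73)]
side pin [([507.6, -13.8, 15.9], 0.58)]
side latch_hinge [([523.9, -26.0, 18.1], 0.94)]
25.15 [524.69544286 147.77849194 216.13519405] [-0.17682441 -0.24993483  1.14903042] 0.0
130 [509.08230763 -12.43176464  35.48243546]
can [array([773., 217.,   3.])]
cup [array([760., 101.,   1.])]
buffer [array([751., -20.,   4.])]
```

View pics/c5.png

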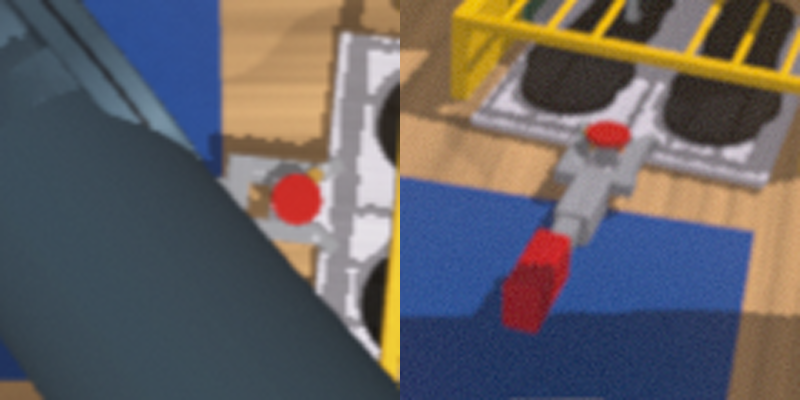

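The tray is out: the pin head has moved 133 mm, to (297,198) px in the left crop, and it sits in the fork. The rod lies flat, released, and the bystanders have not moved.

```bash
python3 -c "
from cell import order; print(order.sign_off())"
```

```text
the job is handed in; nothing more can be done
None
```

I handed the job in at about 25.5 s of the 64 s: the rod is hooked on the pin, lying flat and let go, and the tray is drawn out about 133 mm of its 140 mm. The latch itself I could not see; I take it as shut because the hook pulled the tray out. The can, buffer and cup are where they were, and sign-off gave no verdict.

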